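# Lock up the plaster press mould

### The job

Lock up the plaster mould: swing the flat metal latch shut by its red post until it rests in its catch, then screw the knurled brass nut down (clockwise seen from above) until it bottoms out, and back it off a quarter turn so that the plaster is not strained. Finish still gripping the nut at that setting: the job ends with you holding it, not letting go. Leave the other things on the bench where they are.

Things in the scene. Friction and masses are not known exactly. Their poses are not given: they have to be found in the camera images.
- mould: mould rig, fixed to the bench: plywood board 200 (x) x 310 (y) x 18 mm, on it a white plaster block 150 x 220 mm, top at z 103, with a dark steel plate on top (to z 109). Origin: centre of the board's underside; z up. Above the origin stands a steel stud, 14 mm thick, top at z 165. The catch, a steel stop with a lip, is at x 0, y +100 mm, its top at z 129.
- latch (a joint): angle of the latch in rad: 0 = closed, resting against the stop in the catch; about 0.5 to 1.2 at the start. Seen from above it opens anticlockwise, about the vertical pivot latch_hinge, towards the mould's own -x side, and closes clockwise. It turns stiffly (0.15 N m, about 1.2 N at the post) and stays where it is left.
- latch_hinge (a point): the latch's vertical pivot, at x 0, y -60 mm, z 116 mm of the mould. The latch is a flat aluminium bar 22 mm wide and 8 mm thick (upper face at z 120 mm) that reaches 167 mm from the pivot, along the mould's +y when closed, with a notch that takes the stud.
- latch_post (a point): centre of the top of the latch's red post: an upright round pin 16 mm in diameter, 40 mm tall above the bar (z 120 to 160 mm), 130 mm from latch_hinge. When closed it stands at x 0, y +70 mm of the mould. Pinch or push it from above.
- nut: knurled brass nut on the stud, round, 40 mm across, 30 mm tall, white radial mark on top along its own x. Origin: centre of its underside, 120.5 mm above the bench when bottomed out, 0.8 mm higher per rad unscrewed. Already on the thread; cannot come off. Grip it from above, any yaw, fingertips 2 mm or more above its underside (latch bar below).
- nut_turn (a joint): how far the nut is unscrewed, in rad: 0 = bottomed out (a hard stop), growing anticlockwise seen from above; about 2.0 to 3.6 at the start. Friction 0.08 N m; it stays where it is left. A quarter turn is 1.57.
- test_tile: bystander: terracotta disc 40 mm in diameter, 8 mm thick, on the board's +y ledge; origin under its centre
- stain_jar: bystander: small jar 36 mm in diameter, 50 mm tall, on the board's -y ledge; origin under its centre
- water_bottle: bystander: blue bottle 70 mm in diameter, 200 mm tall, far left or right; origin under its centre
- glaze_tub: bystander: white lidded tub 90 mm in diameter, 110 mm tall, far left or right; origin under its centre
- clay_cup: bystander: terracotta cup 76 mm in diameter, 90 mm tall, on the right; origin under its centre
- brush: bystander: flat brush about 200 mm long lying at the right front; origin under its middle
- rib: bystander: wooden rib 100 by 50 by 6 mm lying on the left; origin under its centre

How it is judged:
On the way, in this order (a step that is already met when the one before it is completed fails the run):
1. the latch is closed in its catch (value of joint latch below 0.06 rad), for 0.2 s.
2. with the latch closed, the nut is screwed down until it bottoms out (value of joint each of latch, nut_turn below 0.08 rad), for 0.1 s.
3. the nut is backed off a quarter turn and held (value of joint latch below 0.08 rad and value of joint nut_turn between 1.22 and 1.92 rad and contact force between the fingers and nut above 3 N), for 0.3 s.
At the end, for the whole second after the job is handed in: latch closed (below 0.08 rad), nut a quarter turn from bottomed out (1.22 to 1.92 rad), not turning, gripped by the fingers (over 3 N), and each bystander within 30 mm of where it was (all of step 3 and velocity of joint nut_turn between -0.1 and 0.1 rad/s and distance of each of test_tile, stain_jar, water_bottle, glaze_tub, clay_cup, brush, rib from where it was at the start of the episode below 0.03 m); the arm keeps its last pose, push and grip.
It fails at once if a bystander is shoved more than 30 mm or knocked over (distance of any of test_tile, stain_jar, water_bottle, glaze_tub, clay_cup, brush, rib from where it was at the start of the episode above 0.03 m or angle between any of test_tile, stain_jar, water_bottle, glaze_tub, clay_cup, rib's own z axis and vertical above 0.5 rad).
It also fails if it takes over 58 s, if anything falls off the work surface, if the arm or the gripper's body presses on something with over 40 N, if the wrist force passes 120 N, or if a joint passes its speed limit or range.

### The arm

A 6-joint arm with a two-finger parallel gripper is mounted at the origin on the work surface. World frame = base frame: x ahead of the robot, y to its left, z up, the work surface at z = 0. Lengths are in m, angles in rad, forces in N, time in s.
With the tool pointing down it reaches from about 0.425 to 0.95 m from the base axis. Payload 14.7 kg.
Tool frame: the origin (TCP) lies at the very end of the fingers, on their centre line; the grasp point (between the pads) lies 19 mm behind it (bot.grip_point_offset is the distance from the TCP to the grasp point, in m); z points along the fingers, y is the line along which they close (so a half turn about z gives the same grasp; the last joint's range is limited). The gripper opens to 85 mm and grips with 20 to 120 N. Pads are 22 mm wide; open, the fingers measure 114 mm over their backs; the gripper's body (76 mm by 85 mm) begins 54 mm behind the grasp point. The pads swing forward as they close: fully open they stand 13 mm farther back than shut.
Start: joints at [1.224, 0.48, 1.596, -0, 1.065, -0.047], TCP at [0.192, 0.621, 0.231] pointing down, gripper open.
Joint ranges: [-2.75, 2.75], [-0.82, 2.05], [0.23, 2.67], [-1.56, 4.7], [0.09, 2.69], [-2.92, 2.92]. Speed limits (rad/s): [1.89, 1.89, 2.39, 3.01, 3.01, 3.01].

### API

Orientations are given as a 3x3 rotation matrix whose columns are the frame's x, y, z axes.
In Python, from bench import sensors, eyes, workorder, bot gives the robot as it stands. The module is installed in compiled form; this text tells all that it offers.
- The arm moves only by the tool move_arm, never from a script. Its argument "moves" is one flat list of numbers, 7 for each row, row after row: the shift along the world's x, y, z in units of 0.5 m (1.0 is 0.5 m), then the turn, a rotation vector about the world's x, y, z in units of 360 degrees (1.0 is 360 degrees), then the finger opening in mm, from 0 to 85.4. In form: [tx, ty, tz, ax, ay, az, grip, tx, ty, tz, ax, ay, az, grip, ...]. A call has exactly 10 rows; each row shifts and turns the commanded pose from where the row before left it; what a row does not reach is not made up. A row lasts 1/12 s, in which the tool goes at most 41.7 mm and 7.16 degrees, less where a joint would pass 70% of its speed; a pose out of reach is approached as far as the arm can. A call with a number of a shift or a turn outside -1 to 1 is refused whole. A call with a gripper value outside its range is refused whole. The fingers move at their own pace and stop on an object; the grip force is fixed at half the most. Time passes only in rows, so rows that do not move let the fingers close, or fill a call up. It gives the time, the measured TCP pose, the force, the opening and the grip force at its end, in the units of the state.
- sensors.observe(): the state, without advancing time (a new reading comes with each control period).
- eyes.grab_frame(name): name is "side" or "top"; returns the picture (400x640x3 uint8, blue, green, red); there is no depth.
- eyes.camera_params(name): a dict with "fx", "fy", "cx", "cy" (pixels), "position" and "attitude" of the camera in the world. Camera axes: x right, y down, z forward; pixel columns grow to the right and rows downward; lengths in m; the calibration is good to about 2 mm. A picture is of the moment at which its call begins. camera_params takes no time and is no camera call.
- workorder.hand_in(): hands the job in; it is judged then, once.
The state is a dict: "t": time; "joints": joint angles; "joint_velocities": joint speeds; "joint_efforts": joint torques, N m; "tool_pos": TCP position; "eef_rot": TCP orientation; "wrist_force": force on the tool from outside, world axes, zero at the start; "ft_torque": the same for the moment, N m; "width": finger opening in m; "gripper_force": force on a finger pad.
Only numpy, scipy, OpenCV 4.12 (cv2) and the standard library are available. Lean on these libraries where they do the work, as an engineer would, in place of code of your own. Each camera call takes 0.05 s, during which the arm holds its last target. There are 200 camera calls.

## Working session

There is one attempt and no reset: what is moved stays moved. The work goes in short steps, Python scripts to look and compute and a tool call to move; the robot and the scene stay as the last step left them, time stands still between calls to the robot, and variables do not carry over. Pictures are saved under pics/ and viewed, at most 10 in all, crops included, and the job is handed in when it is done.

Besides the shell and the picture viewer there is one more tool, called after ">>>" by a JSON object that holds its "method" and its "body", one argument or row to a line. move_arm: Moves the arm, as the interface text tells. Its arguments: {"type":"object","properties":{"moves":{"type":"array","items":{"type":"number"}}},"required":["moves"]}

```bash
mkdir -p pics; python3 - <<'E'
from bench import sensors, eyes
import cv2
for n in("top","side"):
    cv2.imwrite(f"pics/{n}0.png",eyes.grab_frame(n)); print(eyes.camera_params(n))
print(sensors.observe())
E
```

```text
{'fx': 379.15304206809475, 'fy': 379.15304206809475, 'cx': 321.87252713702753, 'cy': 197.1324781347609, 'position': array([ 0.39152819, -0.01720654,  1.27535229]), 'attitude': array([[ 0.00562684, -0.99587695,  0.09053969],
       [-0.99958373, -0.00303942,  0.02869032],
       [-0.02829684, -0.09066343, -0.9954795 ]])}
{'fx': 376.2267805657729, 'fy': 376.2267805657729, 'cx': 318.504851469072, 'cy': 201.30993695746642, 'position': array([-0.14014624, -0.60959262,  0.66000056]), 'attitude': array([[ 0.70517294, -0.37657647,  0.60076724],
       [-0.70866913, -0.34710281,  0.61425377],
       [-0.02278552, -0.85890034, -0.51163563]])}
{'t': 0.1, 'joints': array([ 1.22439135e+00,  4.80740656e-01,  1.59678331e+00,  2.25506627e-06,
        1.06512510e+00, -4.66302658e-02]), 'joint_velocities': array([-0.0006442 , -0.00219817, -0.00124643, -0.00011769, -0.00024505,
       -0.00111065]), 'joint_efforts': array([ 1.19856817e-03, -9.52240419e+01, -4.31044436e+01, -7.01299950e-05,
        5.13531835e-03, -9.66823507e-06]), 'tool_pos': array([0.19182409, 0.62067408, 0.23076532]), 'eef_rot': array([[-9.55402711e-01,  2.95305824e-01, -3.60527846e-04],
       [ 2.95306040e-01,  9.55402196e-01, -9.92992694e-04],
       [ 5.12125696e-05, -1.05517396e-03, -9.99999442e-01]]), 'wrist_force': array([ 0.01728762, -0.41216649, -0.53423367]), 'ft_torque': array([-0.03584502, -0.0065366 , -0.04654382]), 'gripper_force': 0.0, 'width': 0.08535180436742931}
```

View pics/top0.png

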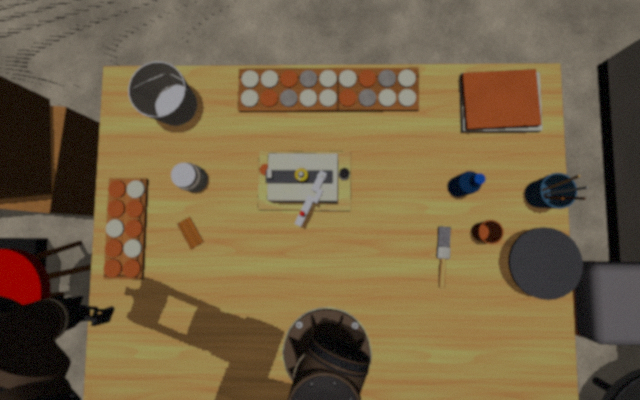

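View pics/side0.png

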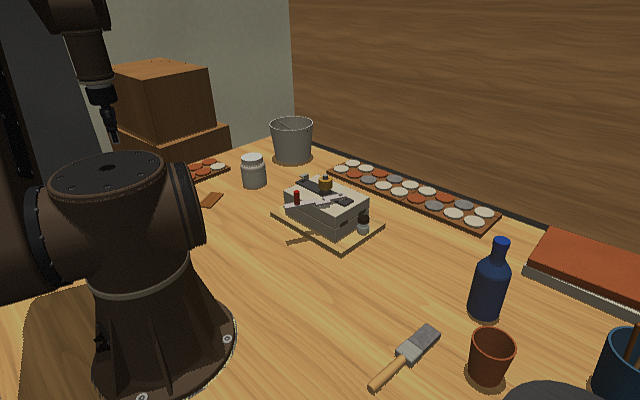

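The top picture shows the mould around (303,180), the nut at (301,174), the latch pivot near (322,176) and the red post near (302,213). The tile is on the left ledge (+y) and the jar on the right. I'll zoom in on both views and measure.

```bash
cat > h.py <<'E'
import numpy as np, cv2
from bench import eyes
def at_z(n,u,v,z):
    c=eyes.camera_params(n);d=c["attitude"]@[(u-c["cx"])/c["fx"],(v-c["cy"])/c["fy"],1]
    p=c["position"];return p+d*(z-p[2])/d[2]
def pix(n,P):
    c=eyes.camera_params(n);q=c["attitude"].T@(np.asarray(P)-c["position"])
    return np.array([c["fx"]*q[0]/q[2]+c["cx"],c["fy"]*q[1]/q[2]+c["cy"]])
E
python3 - <<'E'
from h import *
t=cv2.imread("pics/top0.png");s=cv2.imread("pics/side0.png")
a=cv2.resize(t[140:240,250:360],None,fx=6,fy=6,interpolation=cv2.INTER_CUBIC)
cv2.imwrite("pics/topc.png",a[:600])
b=cv2.resize(s[160:260,265:390],None,fx=6,fy=6,interpolation=cv2.INTER_CUBIC)
cv2.imwrite("pics/sidec.png",b)
def blob(im,lo,hi,box,):
    x0,y0,x1,y1=box;h=cv2.cvtColor(im[y0:y1,x0:x1],cv2.COLOR_BGR2HSV)
    m=cv2.inRange(h,lo,hi);ys,xs=np.nonzero(m);return len(xs),(xs.mean()+x0,ys.mean()+y0) if len(xs) else None
for nm,im,bx in(("top",t,(285,150,335,235)),("side",s,(280,170,345,215))):
    print(nm,"brass",blob(im,(18,130,90),(32,255,255),bx),"red",blob(im,(0,150,60),(8,255,255),bx))
E
```

```text
top brass (650, (np.float64(309.04153846153844), np.float64(213.65846153846155))) red (10, (np.float64(301.5), np.float64(213.0)))
side brass (134, (np.float64(309.7910447761194), np.float64(178.6044776119403))) red (63, (np.float64(296.0), np.float64(197.0952380952381)))
```

View pics/topc.png

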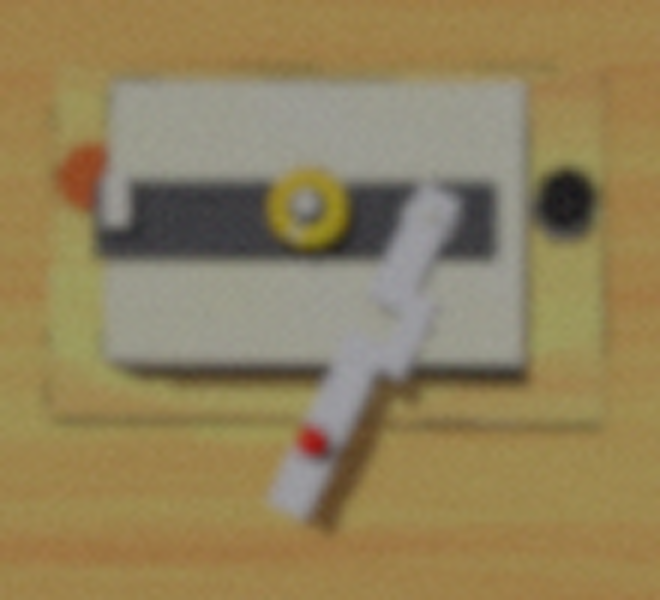

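View pics/sidec.png

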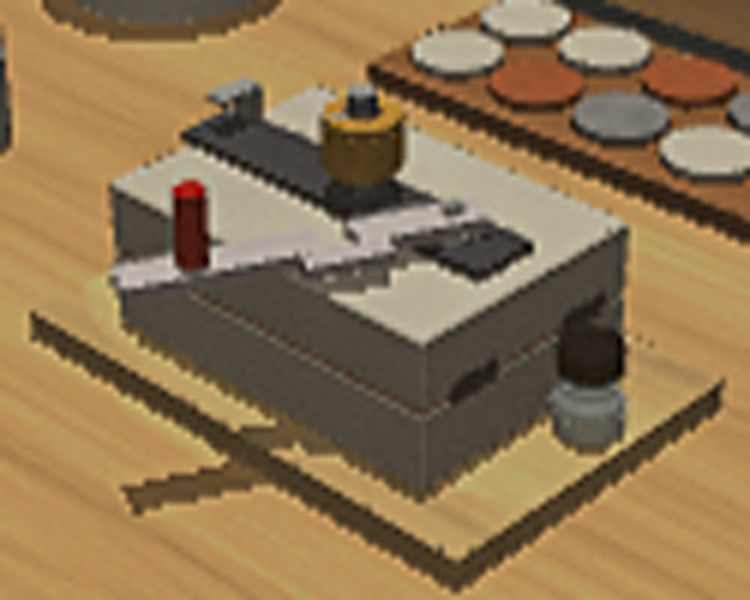

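Top view: nut at about crop (307,209), post top at (312,440), pivot near (438,205). Side view: post top at crop (190,188), stud top at (363,92), and the block corners are clear. I'll fit the mould pose and the latch angle to both views together.

```bash
cat > fit.py <<'E'
from h import *
from scipy.optimize import least_squares
T=[((110,78),(75,110,103)),((524,80),(75,-110,103)),((524,364),(-75,-110,103)),((104,362),(-75,110,103)),
((600,78),(100,-155,18)),((603,422),(-100,-155,18)),((52,418),(-100,155,18)),((306,203),(0,0,165)),((436,205),(0,-60,120)),((312,440),'p')]
S=[((427,345),(-75,-110,103)),((627,232),(75,-110,103)),((113,186),(-75,110,103)),((320,90),(75,110,103)),
((458,562),(-100,-155,18)),((32,315),(-100,155,18)),((722,380),(100,-155,18)),((363,90),(0,0,165)),((190,188),'p'),((455,207),(0,-60,120))]
def mp(q,P):
    if P=='p': P=(-130*np.sin(q[3]),-60+130*np.cos(q[3]),160)
    c,s=np.cos(q[2]),np.sin(q[2]);P=np.array(P)/1000
    return np.array([q[0]+c*P[0]-s*P[1],q[1]+s*P[0]+c*P[1],P[2]])
def res(q):
    r=[]
    for n,L,o in(("top",T,(250,140)),("side",S,(265,160))):
        for (x,y),P in L: r.append(pix(n,mp(q,P))-(np.array([x,y])+.5)/6+.5-np.array(o))
    return np.ravel(r)
E
python3 - <<'E'
from fit import *
s=least_squares(res,[.45,.03,0,1.],loss="soft_l1",x_scale=[.01,.01,.1,.1]);q=s.x
print(q.round(4));print(res(q).reshape(-1,2).round(2).tolist())
print("post",mp(q,'p'),"hinge",mp(q,(0,-60,116)),"closed",mp(q,(0,70,160)),"stud",mp(q,(0,0,165)))
print(at_z("top",301.1,174.4,.153))
# nut underside height seen: side crop
np.save("q.npy",q)
E
```

```text
[ 0.5629  0.0781 -0.005   1.1251]
[[-0.05, 0.06], [0.78, 0.05], [0.45, 0.39], [-0.18, 0.14], [1.23, -1.66], [0.51, 0.45], [-0.71, 0.28], [0.08, -0.01], [-0.9, 2.01], [-0.06, 0.15], [-0.39, -0.44], [1.05, -1.96], [-0.67, -0.8], [-0.4, -0.99], [0.33, -0.36], [-0.29, -1.02], [0.82, -0.25], [0.18, -0.1], [0.12, -0.09], [-0.02, 0.73]]
post [0.44560623 0.07470419 0.16      ] hinge [0.56262823 0.01808396 0.116     ] closed [0.56327333 0.14808236 0.16      ] stud [0.56292597 0.07808322 0.165     ]
[0.56177279 0.07775566 0.153     ]
```

>>> {"method": "move_arm", "body": {
  "moves": [0.025,-0.055,0,0,0,-0.0024,85,0.025,-0.055,0,0,0,-0.0024,85,0.025,-0.055,0,0,0,-0.0024,85,0.025,-0.055,0,0,0,-0.0024,85,0.025,-0.055,0,0,0,-0.0024,85,0.025,-0.055,0,0,0,-0.0024,85,0.025,-0.055,0,0,0,-0.0024,85,0.025,-0.055,0,0,0,-0.0024,85,0.025,-0.055,0,0,0,-0.0024,85,0.025,-0.055,0,0,0,-0.0024,85]
}}

```text
t: 0.93
tool_pos: [0.3171, 0.3446, 0.2312]
eef_rot: [[-0.9, 0.436, -0.0], [0.436, 0.9, -0.0], [0.0, -0.0, -1.0]]
wrist_force: [1.5, -1.0, 0.3]
width: 0.0852
gripper_force: 0.0
```

>>> {"method": "move_arm", "body": {
  "moves": [0.025,-0.055,0,0,0,0,85,0.025,-0.055,0,0,0,0,85,0.025,-0.055,0,0,0,0,85,0.025,-0.055,0,0,0,0,85,0.025,-0.055,0,0,0,0,85,0.025,-0.055,0,0,0,0,85,0.025,-0.055,0,0,0,0,85,0.025,-0.055,0,0,0,0,85,0.025,-0.055,0,0,0,0,85,0.025,-0.055,0,0,0,0,85]
}}

```text
t: 1.77
tool_pos: [0.4422, 0.0695, 0.2312]
eef_rot: [[-0.9, 0.436, -0.0], [0.436, 0.9, 0.0], [0.0, -0.0, -1.0]]
wrist_force: [0.9, 1.1, -0.1]
width: 0.085
gripper_force: 0.0
```

>>> {"method": "move_arm", "body": {
  "moves": [0.007,0.01,0,0,0,0,85,0,0,-0.04,0,0,0,85,0,0,-0.04,0,0,0,85,0,0,-0.04,0,0,0,85,0,0,-0.04,0,0,0,85,0,0,-0.04,0,0,0,85,0,0,0,0,0,0,30,0,0,0,0,0,0,30,0,0,0,0,0,0,30,0,0,0,0,0,0,30]
}}

```text
t: 2.6
tool_pos: [0.4462, 0.0762, 0.1324]
eef_rot: [[-0.9, 0.435, 0.002], [0.435, 0.9, 0.0], [-0.001, 0.001, -1.0]]
wrist_force: [1.0, 0.7, 0.7]
width: 0.0384
gripper_force: 0.0
```

```bash
python3 - <<'E'
from h import *
t=eyes.grab_frame("top");s=eyes.grab_frame("side")
a=cv2.resize(t[150:240,260:350],(540,540),interpolation=cv2.INTER_CUBIC);b=cv2.resize(s[160:250,270:313],(258,540),interpolation=cv2.INTER_CUBIC)
cv2.imwrite("pics/p1.png",np.hstack([a,b]))
E
```

```text
(no output)
```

View pics/p1.png

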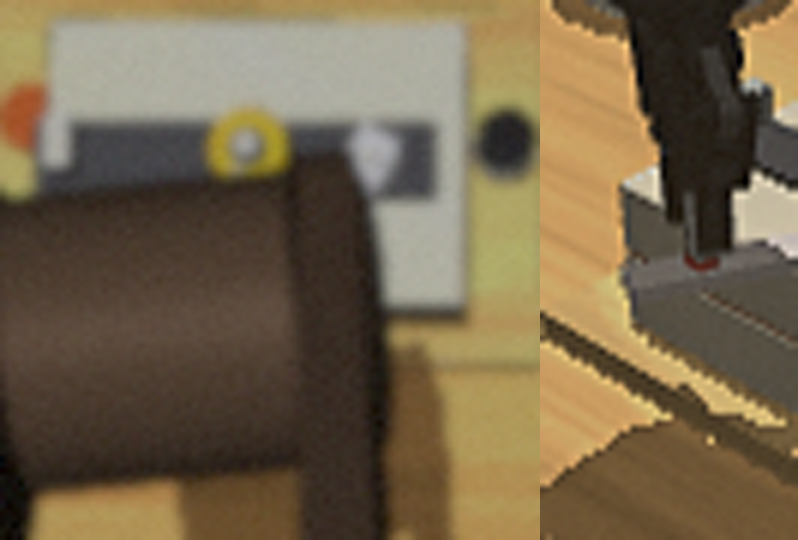

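The gripper straddles the post, with the post's red base showing below the fingertips at about crop (700,262). I'll close on it.

>>> {"method": "move_arm", "body": {
  "moves": [0,0,0,0,0,0,8,0,0,0,0,0,0,8,0,0,0,0,0,0,8,0,0,0,0,0,0,8,0,0,0,0,0,0,8,0,0,0,0,0,0,8,0,0,0,0,0,0,8,0,0,0,0,0,0,8,0,0,0,0,0,0,8,0,0,0,0,0,0,8]
}}

```text
t: 3.53
tool_pos: [0.4458, 0.0761, 0.1321]
eef_rot: [[-0.9, 0.436, 0.001], [0.436, 0.9, 0.0], [-0.001, 0.001, -1.0]]
wrist_force: [-1.6, -0.3, 12.0]
width: 0.0142
gripper_force: 58.3
```

```bash
python3 - <<'E'
from bench import sensors
import numpy as np
o=sensors.observe();p=o["tool_pos"];print(p,o["width"],o["gripper_force"],o["wrist_force"])
h=np.array([.5626,.0181]);d=p[:2]-h;r=np.hypot(*d);a=np.arctan2(d[1],d[0]);print("r",r,"theta",a-np.pi/2+.005)
th=a-np.pi/2
N=12
for i in range(N):   # to theta 0 about hinge, unit rows
    t0=th+( -.005-th)*i/N;t1=th+(-.005-th)*(i+1)/N
    print((r*np.array([-np.sin(t1)+np.sin(t0),np.cos(t1)-np.cos(t0)])/.5).round(4),round((t1-t0)/2/np.pi,4))
E
```

```text
[0.44584066 0.07607895 0.13207535] 0.014163814588634641 58.3138632774353 [-1.6195398  -0.26949742 11.98118917]
r 0.1303621986648712 theta 1.114898119241226
[0.0118 0.0212] -0.0148
[0.0137 0.02  ] -0.0148
[0.0155 0.0186] -0.0148
[0.0171 0.0171] -0.0148
[0.0186 0.0154] -0.0148
[0.02   0.0137] -0.0148
[0.0212 0.0117] -0.0148
[0.0222 0.0097] -0.0148
[0.023  0.0076] -0.0148
[0.0236 0.0055] -0.0148
[0.024  0.0032] -0.0148
[0.0242 0.001 ] -0.0148
```

>>> {"method": "move_arm", "body": {
  "moves": [0.0118,0.0212,0,0,0,-0.0148,8,0.0137,0.02,0,0,0,-0.0148,8,0.0155,0.0186,0,0,0,-0.0148,8,0.0171,0.0171,0,0,0,-0.0148,8,0.0186,0.0154,0,0,0,-0.0148,8,0.02,0.0137,0,0,0,-0.0148,8,0.0212,0.0117,0,0,0,-0.0148,8,0.0222,0.0097,0,0,0,-0.0148,8,0.023,0.0076,0,0,0,-0.0148,8,0,0,0,0,0,0,8]
}}

```text
t: 4.37
tool_pos: [0.5297, 0.144, 0.1321]
eef_rot: [[-0.274, 0.962, 0.003], [0.962, 0.274, 0.0], [-0.001, 0.003, -1.0]]
wrist_force: [1.1, -2.5, 12.3]
width: 0.0142
gripper_force: 60.1
```

>>> {"method": "move_arm", "body": {
  "moves": [0.018,0.0045,0,0,0,-0.011,8,0.018,0.003,0,0,0,-0.011,8,0.012,0.0015,0,0,0,-0.008,8,0.01,0.0008,0,0,0,-0.0064,8,0.006,0,0,0,0,-0.004,8,0.004,0,0,0,0,-0.002,8,0,0,0,0,0,0,8,0,0,0,0,0,0,8,0,0,0,0,0,0,8,0,0,0,0,0,0,8]
}}

```text
t: 5.2
tool_pos: [0.5616, 0.1482, 0.1321]
eef_rot: [[-0.018, 1.0, 0.002], [1.0, 0.018, -0.0], [-0.0, 0.002, -1.0]]
wrist_force: [2.5, -3.6, 6.7]
width: 0.014
gripper_force: 59.7
```

>>> {"method": "move_arm", "body": {
  "moves": [0.003,0,0,0,0,0,8,0,0,0,0,0,0,8,0.003,0,0,0,0,0,8,0,0,0,0,0,0,8,0,0,0,0,0,0,8,0,0,0,0,0,0,8,0,0,0,0,0,0,8,0,0,0,0,0,0,8,0,0,0,0,0,0,8,0,0,0,0,0,0,8]
}}

```text
t: 6.03
tool_pos: [0.5635, 0.1482, 0.1321]
eef_rot: [[-0.018, 1.0, -0.0], [1.0, 0.018, -0.0], [-0.0, -0.0, -1.0]]
wrist_force: [-5.5, -1.9, 11.9]
width: 0.0145
gripper_force: 60.3
```

>>> {"method": "move_arm", "body": {
  "moves": [0.004,0,0,0,0,0,8,0,0,0,0,0,0,8,0.004,0,0,0,0,0,8,0,0,0,0,0,0,8,0,0,0,0,0,0,8,0,0,0,0,0,0,8,0,0,0,0,0,0,8,0,0,0,0,0,0,8,0,0,0,0,0,0,8,0,0,0,0,0,0,8]
}}

```text
t: 6.87
tool_pos: [0.5637, 0.1482, 0.1319]
eef_rot: [[-0.018, 1.0, -0.007], [1.0, 0.018, -0.001], [-0.001, -0.007, -1.0]]
wrist_force: [-26.7, 0.3, 30.3]
width: 0.0143
gripper_force: 62.5
```

>>> {"method": "move_arm", "body": {
  "moves": [-0.01,0,0,0,0,0,8,0,0,0,0,0,0,45,0,0,0,0,0,0,45,0,0,0,0,0,0,45,0,0,0.01,0,0,0,60,0,0,0.03,0,0,0,60,0,0,0.04,0,0,0,60,0,0,0.04,0,0,0,60,0,0,0.04,0,0,0,60,0,0,0.04,0,0,0,60]
}}

```text
t: 7.7
tool_pos: [0.563, 0.1484, 0.2325]
eef_rot: [[-0.017, 1.0, -0.0], [1.0, 0.017, 0.0], [0.0, -0.0, -1.0]]
wrist_force: [0.3, 0.1, 0.1]
width: 0.0604
gripper_force: 0.0
```

>>> {"method": "move_arm", "body": {
  "moves": [0,-0.014,0,0,0,0.0185,60,0,-0.014,0,0,0,0.0185,60,0,-0.014,0,0,0,0.0185,60,0,-0.014,0,0,0,0.0185,60,0,-0.014,0,0,0,0.0185,60,0,-0.014,0,0,0,0.0185,60,0,-0.014,0,0,0,0.0185,60,0,-0.014,0,0,0,0.0185,60,0,-0.014,0,0,0,0.0185,60,0,-0.014,0,0,0,0.0185,60]
}}

```text
t: 8.53
tool_pos: [0.5631, 0.0781, 0.2316]
eef_rot: [[-0.927, 0.376, 0.0], [0.376, 0.927, 0.0], [-0.0, 0.0, -1.0]]
wrist_force: [0.1, 0.1, -0.4]
width: 0.0601
gripper_force: 0.0
```

>>> {"method": "move_arm", "body": {
  "moves": [0,0,0,0,0,0.0185,60,0,0,0,0,0,0.0185,60,0,0,0,0,0,0.0185,60,0,0,0,0,0,0.0185,60,0,0,0,0,0,0.0185,60,0,0,0,0,0,0.0185,60,0,0,0,0,0,0.0185,60,0,0,0,0,0,0.0185,60,0,0,0,0,0,0.0185,60,0,0,0,0,0,0.0185,60]
}}

```text
t: 9.37
tool_pos: [0.5632, 0.0784, 0.2316]
eef_rot: [[-0.713, -0.701, 0.0], [-0.701, 0.713, 0.0], [-0.0, -0.0, -1.0]]
wrist_force: [0.6, -0.8, 0.6]
width: 0.0603
gripper_force: 0.0
```

```bash
python3 - <<'E'
from h import *
from bench import sensors
t=eyes.grab_frame("top");s=eyes.grab_frame("side")
a=cv2.resize(t[150:220,250:350],(600,420),interpolation=cv2.INTER_CUBIC);b=cv2.resize(s[130:260,265:390],(404,420),interpolation=cv2.INTER_CUBIC)
cv2.imwrite("pics/p2.png",np.hstack([a[:,:396],b]))
o=sensors.observe();print(o["joints"].round(3),o["tool_pos"],o["width"],o["wrist_force"],o["ft_torque"])
E
```

```text
[ 0.085  0.366  1.786  0.     0.989 -2.26 ] [0.56312056 0.07839163 0.2315496 ] 0.06007855912488097 [-0.36992468 -0.52660776  0.35063213] [ 0.00677848 -0.02867569  0.08248928]
```

View pics/p2.png

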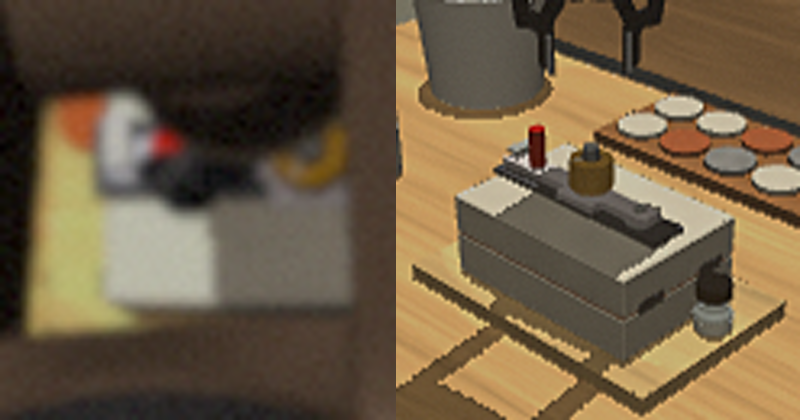

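The latch lies closed in the catch, with the post at (537,145) and the nut at (592,170) in the side crop. I'll descend and grip the nut.

>>> {"method": "move_arm", "body": {
  "moves": [0,0,-0.04,0,0,0,60,0,0,-0.04,0,0,0,60,0,0,-0.04,0,0,0,60,0,0,-0.03,0,0,0,60,0,0,-0.03,0,0,0,60,0,0,-0.015,0,0,0,60,0,0,-0.012,0,0,0,60,0,0,0,0,0,0,60,0,0,0,0,0,0,60,0,0,0,0,0,0,60]
}}

```text
t: 10.3
tool_pos: [0.5635, 0.0785, 0.1286]
eef_rot: [[-0.718, -0.696, 0.001], [-0.696, 0.718, 0.0], [-0.001, -0.001, -1.0]]
wrist_force: [0.4, 0.1, 0.4]
width: 0.0603
gripper_force: 0.0
```

>>> {"method": "move_arm", "body": {
  "moves": [0,0,0,0,0,0,30,0,0,0,0,0,0,30,0,0,0,0,0,0,30,0,0,0,0,0,0,30,0,0,0,0,0,0,30,0,0,0,0,0,0,30,0,0,0,0,0,0,30,0,0,0,0,0,0,30,0,0,0,0,0,0,30,0,0,0,0,0,0,30]
}}

```text
t: 11.13
tool_pos: [0.5637, 0.0782, 0.1289]
eef_rot: [[-0.717, -0.697, 0.002], [-0.697, 0.717, -0.0], [-0.001, -0.001, -1.0]]
wrist_force: [-0.6, -3.4, 9.4]
width: 0.0381
gripper_force: 59.1
```

```bash
cat > st.py <<'E'
from bench import sensors
import numpy as np
o=sensors.observe();R=o["eef_rot"];print(round(o["t"],2),"j6",o["joints"][5].round(3),"psi",np.arctan2(R[1,0],R[0,0]).round(3),o["tool_pos"].round(4),o["width"].round(4),round(o["gripper_force"],1),o["wrist_force"].round(1),o["ft_torque"].round(2))
E
python3 st.py
```

```text
Traceback (most recent call last):
  File "st.py", line 3, in <module>
    o=sensors.observe();R=o["eef_rot"];print(round(o["t"],2),"j6",o["joints"][5].round(3),"psi",np.arctan2(R[1,0],R[0,0]).round(3),o["tool_pos"].round(4),o["width"].round(4),round(o["gripper_force"],1),o["wrist_force"].round(1),o["ft_torque"].round(2))
                                                                                                                                                          ^^^^^^^^^^^^^^^^
AttributeError: 'float' object has no attribute 'round'
```

>>> {"method": "move_arm", "body": {
  "moves": [0,0,-0.0002,0,0,-0.019,30,0,0,-0.0002,0,0,-0.019,30,0,0,-0.0002,0,0,-0.019,30,0,0,-0.0002,0,0,-0.019,30,0,0,-0.0002,0,0,-0.019,30,0,0,-0.0002,0,0,-0.019,30,0,0,-0.0002,0,0,-0.019,30,0,0,-0.0002,0,0,-0.019,30,0,0,-0.0002,0,0,-0.019,30,0,0,-0.0002,0,0,-0.019,30]
}}

```text
t: 11.97
tool_pos: [0.5639, 0.0773, 0.1279]
eef_rot: [[-0.91, 0.415, 0.002], [0.415, 0.91, -0.001], [-0.002, -0.0, -1.0]]
wrist_force: [-0.2, -13.2, 10.5]
width: 0.0383
gripper_force: 59.2
```

```bash
sed -i 's/o\["width"\].round(4)/round(o["width"],4)/' st.py; python3 st.py
```

```text
11.97 j6 -1.057 psi 2.713 [0.5639 0.0773 0.1279] 0.0383 59.2 [ -0.2 -13.2  10.5] [-2.39  0.08  0.13]
```

>>> {"method": "move_arm", "body": {
  "moves": [0,-0.002,-0.0002,0,0,-0.019,30,0,0,-0.0002,0,0,-0.019,30,0,0,-0.0002,0,0,-0.019,30,0,0,-0.0002,0,0,-0.019,30,0,0,-0.0002,0,0,-0.019,30,0,0,-0.0002,0,0,-0.019,30,0,0,0,0,0,0,30,0,0,0,0,0,0,30,0,0,0,0,0,0,30,0,0,0,0,0,0,30]
}}

```text
t: 12.8
tool_pos: [0.5635, 0.0767, 0.1273]
eef_rot: [[-0.418, 0.908, 0.001], [0.908, 0.418, -0.001], [-0.001, 0.001, -1.0]]
wrist_force: [-2.4, -7.8, 11.9]
width: 0.0382
gripper_force: 59.7
```

```bash
python3 st.py
```

```text
12.8 j6 -0.348 psi 2.002 [0.5635 0.0767 0.1273] 0.0382 59.7 [-2.4 -7.8 11.9] [-1.32  0.6  -0.06]
```

>>> {"method": "move_arm", "body": {
  "moves": [0,-0.001,-0.0002,0,0,-0.012,30,0,0,-0.0001,0,0,-0.012,30,0,0,-0.0001,0,0,-0.012,30,0,0,-0.0001,0,0,-0.012,30,0,0,-0.0001,0,0,-0.012,30,0,0,-0.0001,0,0,-0.012,30,0,0,0,0,0,-0.012,30,0,0,0,0,0,0,30,0,0,0,0,0,0,30,0,0,0,0,0,0,30]
}}

```text
t: 13.63
tool_pos: [0.5629, 0.0766, 0.1269]
eef_rot: [[0.096, 0.995, 0.0], [0.995, -0.096, -0.0], [-0.0, 0.0, -1.0]]
wrist_force: [-5.1, -4.2, 13.3]
width: 0.0382
gripper_force: 59.7
```

```bash
python3 st.py
```

```text
13.63 j6 0.179 psi 1.474 [0.5629 0.0766 0.1269] 0.0382 59.7 [-5.1 -4.2 13.3] [-0.58  0.88 -0.11]
```

No stall yet after 2.44 rad. I'll carry on.

>>> {"method": "move_arm", "body": {
  "moves": [-0.001,0,-0.0002,0,0,-0.012,30,0,0,-0.0001,0,0,-0.012,30,0,0,-0.0001,0,0,-0.012,30,0,0,-0.0001,0,0,-0.012,30,0,0,-0.0001,0,0,-0.012,30,0,0,-0.0001,0,0,-0.012,30,0,0,0,0,0,-0.012,30,0,0,0,0,0,0,30,0,0,0,0,0,0,30,0,0,0,0,0,0,30]
}}

```text
t: 14.47
tool_pos: [0.5629, 0.0772, 0.1264]
eef_rot: [[0.584, 0.812, 0.001], [0.812, -0.584, 0.0], [0.001, 0.001, -1.0]]
wrist_force: [-2.4, 1.4, 8.7]
width: 0.0383
gripper_force: 60.2
```

```bash
python3 st.py
```

```text
14.47 j6 0.707 psi 0.947 [0.5629 0.0772 0.1264] 0.0383 60.2 [-2.4  1.4  8.7] [0.32 0.33 0.32]
```

>>> {"method": "move_arm", "body": {
  "moves": [0,0,-0.0001,0,0,-0.008,30,0,0,0,0,0,-0.008,30,0,0,-0.0001,0,0,-0.008,30,0,0,0,0,0,-0.008,30,0,0,-0.0001,0,0,-0.008,30,0,0,0,0,0,0,30,0,0,0,0,0,0,30,0,0,0,0,0,0,30,0,0,0,0,0,0,30,0,0,0,0,0,0,30]
}}

```text
t: 15.3
tool_pos: [0.5626, 0.0771, 0.1262]
eef_rot: [[0.768, 0.641, 0.001], [0.641, -0.768, 0.0], [0.001, 0.0, -1.0]]
wrist_force: [-2.4, 1.3, 8.4]
width: 0.0382
gripper_force: 60.7
```

```bash
python3 st.py
```

```text
15.3 j6 0.958 psi 0.696 [0.5626 0.0771 0.1262] 0.0382 60.7 [-2.4  1.3  8.4] [0.19 0.43 0.28]
```

>>> {"method": "move_arm", "body": {
  "moves": [0,0,-0.0001,0,0,-0.008,30,0,0,0,0,0,-0.008,30,0,0,-0.0001,0,0,-0.008,30,0,0,0,0,0,-0.008,30,0,0,-0.0001,0,0,-0.008,30,0,0,0,0,0,0,30,0,0,0,0,0,0,30,0,0,0,0,0,0,30,0,0,0,0,0,0,30,0,0,0,0,0,0,30]
}}

```text
t: 16.13
tool_pos: [0.5627, 0.0772, 0.126]
eef_rot: [[0.903, 0.43, 0.001], [0.43, -0.903, 0.0], [0.001, 0.0, -1.0]]
wrist_force: [-3.1, 4.0, 5.8]
width: 0.0379
gripper_force: 61.0
```

```bash
python3 st.py
```

```text
16.13 j6 1.209 psi 0.445 [0.5627 0.0772 0.126 ] 0.0379 61.0 [-3.1  4.   5.8] [0.5  0.29 0.85]
```

>>> {"method": "move_arm", "body": {
  "moves": [0,0,0,0,0,-0.005,30,0,0,0,0,0,-0.005,30,0,0,0,0,0,-0.005,30,0,0,0,0,0,0,30,0,0,0,0,0,0,30,0,0,0,0,0,0,30,0,0,0,0,0,0,30,0,0,0,0,0,0,30,0,0,0,0,0,0,30,0,0,0,0,0,0,30]
}}

```text
t: 16.97
tool_pos: [0.5627, 0.0773, 0.1258]
eef_rot: [[0.939, 0.344, 0.001], [0.344, -0.939, 0.0], [0.001, -0.0, -1.0]]
wrist_force: [-2.3, 6.3, 6.3]
width: 0.0382
gripper_force: 61.3
```

```bash
python3 st.py
```

```text
16.97 j6 1.302 psi 0.351 [0.5627 0.0773 0.1258] 0.0382 61.3 [-2.3  6.3  6.3] [0.76 0.3  0.58]
```

>>> {"method": "move_arm", "body": {
  "moves": [0,0,0,0,0,-0.008,30,0,0,0,0,0,-0.008,30,0,0,0,0,0,-0.008,30,0,0,0,0,0,-0.008,30,0,0,0,0,0,-0.008,30,0,0,0,0,0,-0.008,30,0,0,0,0,0,-0.008,30,0,0,0,0,0,-0.008,30,0,0,0,0,0,-0.008,30,0,0,0,0,0,-0.008,30]
}}

```text
t: 17.8
tool_pos: [0.5633, 0.0774, 0.1256]
eef_rot: [[0.988, -0.153, 0.002], [-0.153, -0.988, 0.0], [0.002, -0.001, -1.0]]
wrist_force: [4.6, 3.4, -4.1]
width: 0.0382
gripper_force: 60.7
```

```bash
python3 st.py
```

```text
17.8 j6 1.807 psi -0.153 [0.5633 0.0774 0.1256] 0.0382 60.7 [ 4.6  3.4 -4.1] [ 0.66 -0.77  1.17]
```

>>> {"method": "move_arm", "body": {
  "moves": [0,0,0,0,0,-0.008,30,0,0,0,0,0,-0.008,30,0,0,0,0,0,-0.008,30,0,0,0,0,0,-0.008,30,0,0,0,0,0,0,30,0,0,0,0,0,0,30,0,0,0,0,0,0,30,0,0,0,0,0,0,30,0,0,0,0,0,0,30,0,0,0,0,0,0,30]
}}

```text
t: 18.63
tool_pos: [0.5627, 0.0774, 0.1255]
eef_rot: [[0.939, -0.345, 0.001], [-0.345, -0.939, 0.0], [0.0, -0.001, -1.0]]
wrist_force: [-0.5, 7.4, 1.6]
width: 0.0383
gripper_force: 61.5
```

```bash
python3 st.py
```

```text
18.63 j6 2.006 psi -0.352 [0.5627 0.0774 0.1255] 0.0383 61.5 [-0.5  7.4  1.6] [1.13 0.01 1.  ]
```

The steady 1 N m against 0.08 N m of friction, after 4.26 rad of tool turn (the start was at most 3.6), shows the nut is bottomed and the pads are slipping on it. I'll back it off now.

>>> {"method": "move_arm", "body": {
  "moves": [0,0,0.0001,0,0,0.016,30,0,0,0.0002,0,0,0.016,30,0,0,0.0001,0,0,0.016,30,0,0,0.0002,0,0,0.016,30,0,0,0.0001,0,0,0.016,30,0,0,0.0002,0,0,0.016,30,0,0,0.0001,0,0,0.016,30,0,0,0.0002,0,0,0.016,30,0,0,0.0001,0,0,0.016,30,0,0,0.0002,0,0,0.016,30]
}}

```text
t: 19.47
tool_pos: [0.5628, 0.0772, 0.1263]
eef_rot: [[0.792, 0.611, 0.001], [0.611, -0.792, 0.0], [0.001, 0.0, -1.0]]
wrist_force: [-0.4, 4.0, 1.2]
width: 0.0382
gripper_force: 61.5
```

```bash
python3 st.py
```

```text
19.47 j6 0.996 psi 0.657 [0.5628 0.0772 0.1263] 0.0382 61.5 [-0.4  4.   1.2] [ 0.66 -0.09 -0.05]
```

>>> {"method": "move_arm", "body": {
  "moves": [0,0,0.0001,0,0,0.016,30,0,0,0.0002,0,0,0.016,30,0,0,0.0001,0,0,0.016,30,0,0,0.0002,0,0,0.016,30,0,0,0.0001,0,0,0.016,30,0,0,0.0002,0,0,0.016,30,0,0,0,0,0,0,30,0,0,0,0,0,0,30,0,0,0,0,0,0,30,0,0,0,0,0,0,30]
}}

```text
t: 20.3
tool_pos: [0.5629, 0.0771, 0.1267]
eef_rot: [[0.314, 0.949, 0.001], [0.949, -0.314, 0.0], [0.001, 0.001, -1.0]]
wrist_force: [0.8, 4.5, 4.4]
width: 0.0386
gripper_force: 61.6
```

```bash
python3 st.py; python3 - <<'E'
from h import *
t=eyes.grab_frame("top");s=eyes.grab_frame("side")
cv2.imwrite("pics/p3.png",np.hstack([cv2.resize(t[140:230,245:345],(400,360)),cv2.resize(s[150:240,270:370],(400,360))]))
E
```

```text
20.3 j6 0.402 psi 1.252 [0.5629 0.0771 0.1267] 0.0386 61.6 [0.8 4.5 4.4] [ 0.87 -0.19  0.05]
```

View pics/p3.png

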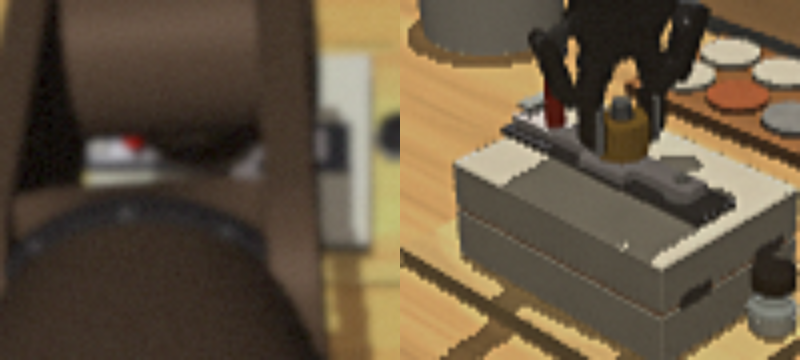

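The latch is still in its catch (post at (553,105) in the crop), and the nut at (625,135) is gripped after a 1.60 rad back-off. I'll hand in.

```bash
python3 -c "
from bench import workorder
print(workorder.hand_in())"
```

```text
the job is handed in; nothing more can be done
None
```

I closed the latch into its catch, screwed the nut down until it bottomed out, then backed it off about 1.6 rad and handed in still gripping it (61 N); hand-in returned no verdict.

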